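# Switch the argon on to the back-purge line

## Task

The lever of the argon switching panel stands at its shut position. Push the lever's upturned tab round with a fingertip until the lever points at the outlet with the round pressure gauge (the back-purge line) and has clicked into place there, then take the hand away. Push lightly and do not force the lever or clamp it; do not bump the gauge or the other outlet fittings, and leave the loose things around the panel where they are.

Things in the scene. Friction and masses are not known exactly. Their poses are not given: they have to be found in the camera images.
- panel: Argon switching panel: grey steel box bolted to the bench, 300 (x) by 390 (y) by 70 mm high, bare aluminium top. Origin: centre of its underside; z up. Valve axis at x = -60, y = 0 mm. Engraved lines run from the valve to four outlet fittings, 135 mm from the valve axis, at -90, -45, +45 and +90 degrees from panel +x towards +y; 0 is shut (a short cross bar). Which fitting is on which line varies.
- valve_axis (a point): The point where the lever's vertical turning axis passes through the panel's top face, 70 mm above the bench. The valve's nut (27 mm radius) and the lever's hub (22 mm radius) rise 39 mm above the top face here.
- lever (a joint): Lever angle in rad from the panel's +x axis, positive anticlockwise seen from above (towards panel +y). It clicks at -1.571, -0.785, 0, 0.785 and 1.571, stops at +-1.62, starts at 0. A spring roller makes the clicks: about 5 N at the tab to leave one; once past half-way (0.39 rad) the lever springs on into the next click by itself and rests there.
- lever_tab (a point): Centre of the lever's upturned finger tab, 80 mm from the valve axis, 48 mm above the panel top (118 mm above the bench); x points outward along the lever, z up. The tab is a flat upright dark steel fin 26 mm long along the lever, 7 mm thick crosswise, its top 66 mm above the panel top. The arm below, 16 mm wide, lies 22 to 30 mm above the panel top and ends in a nose 104 mm from the axis.
- lever_aim (a point): The spot the lever points at: on the lever's centre line 135 mm out from the valve axis, at the height of the panel's top face. It coincides with a fitting's foot when the lever points at that fitting.
- gauge: The pressure gauge on the back-purge line: a round steel case 54 mm in diameter lying face up, white dial face with a black needle, its top 33 mm above the panel's top face. Origin: on its upright axis, at the panel's top face.
- needle_valve: Outlet fitting with a fluted black plastic hand knob 34 mm in diameter, 34 mm tall. Origin: on its upright axis, at the panel's top face.
- check_valve: Outlet fitting: a plain round brass check valve, 30 mm in diameter with a narrower domed top, 30 mm tall. Origin: on its upright axis, at the panel's top face.
- blank_cap: Outlet fitting: a low brass hexagon blanking cap, 24 mm across flats, 17 mm tall. Origin: on its upright axis, at the panel's top face.
- cup_mid (a point): Middle of a loose pinkish ceramic torch cup, 26 mm in diameter and 47 mm tall, standing on the panel's top at its near (-x), left (+y) corner.
- tin_mid (a point): Middle of a loose round jar with a steel cap, 68 mm in diameter and 55 mm tall, standing on the bench beside the panel.
- square_mid (a point): A loose steel welding square, about 100 by 105 mm and 16 mm thick, lying on the bench beside the panel; the point is 8 mm above the bench.
- brush_mid (a point): A loose wire brush about 200 mm long, lying on the bench beyond the panel; the point is on it, 10 mm above the bench.

How it is judged:
By the outcome, as a careful person would: the job done as asked, in the order asked, and still so for the second after the job is handed in, with the robot touching nothing.
It also fails if it takes over 38 s, if anything falls off the work surface, if the arm or the gripper's body presses on something with over 40 N, if the wrist force passes 120 N, or if a joint passes its speed limit or range.

## Robot

A 6-joint arm with a two-finger parallel gripper is mounted at the origin on the work surface. World frame = base frame: x ahead of the robot, y to its left, z up, the work surface at z = 0. Lengths are in m, angles in degrees, forces in N, time in s.
With the tool pointing down it reaches from about 0.4 to 0.825 m from the base axis. Payload 7 kg.
Tool frame: the origin (TCP) lies between the finger pads; the fingertips stand 14 mm ahead of it and the grasp point (between the pads) lies 5 mm behind it; z points along the fingers, y is the line along which they close (so a half turn about z gives the same grasp; the last joint's range is limited). The gripper opens to 88 mm and grips with 3 to 60 N. Pads are 19 mm wide; open, the fingers measure 130 mm over their backs; the gripper's body (78 mm by 193 mm) begins 47 mm behind the grasp point.
Start: joints at [-55.571, 20.546, 0.682, 0, -70.136, -16.507], TCP at [0.208, -0.642, 0.241] pointing down, gripper open.
Joint ranges: [-176.03, 176.03], [-82.01, 121.73], [-58.28, 71.71], [-173.87, 95.51], [-174.79, -0.11], [-173.66, 173.66]. Speed limits (degrees/s): [136.94, 136.94, 172.46, 180, 180, 180].

## Interface

Orientations are given as [roll, pitch, yaw] about the fixed x, y, z axes, in that order (R = Rz(yaw) Ry(pitch) Rx(roll)).
In Python, from plant import status, cams, job gives the robot as it stands. The module is installed in compiled form; this text tells all that it offers.
- The arm moves only by the tool step_arm, never from a script. Its arguments are lists of equal length, an entry for each row: "xyz": the shift along the tool's x, y, z each as a share of 20 cm, from -1 to 1, a list of three; "yaw": the turn about the tool's z as a share of 360 degrees, from -1 to 1; "claw": the closure, from -1 (fully open) to 1 (shut). A call has 1 to 20 rows; each row is the pose to reach, as a shift and turn from the pose commanded when the call began, along the tool's axes at that moment, turning the shorter way round; what a row does not reach only later rows make up. A row lasts 1/12 s, in which the tool goes at most 41.7 mm and 7.16 degrees, less where a joint would pass 70% of its speed; a pose out of reach is approached as far as the arm can. A call with a number of a shift or a turn outside -1 to 1 is refused whole. A call with a gripper value outside its range is refused whole. The fingers move at their own pace and stop on an object; "grip_force" is the grip in N (left out, the last holds). Time passes only in rows, so rows that repeat a pose let the fingers close. It gives the time, the measured TCP pose, the force, the opening and the grip force at its end, in the units of the state.
- status.get_state(): the state, without advancing time (a new reading comes with each control period).
- cams.capture(name): name is "scene" or "top"; returns (picture, depth): 480x640x3 uint8, blue, green, red; 480x640 float32, m along the optical axis (not along the pixel's ray), 0 where there is no reading.
- cams.calibration(name): a dict with "mtx" (3x3 intrinsics, pixels), "D" ([k1, k2, p1, p2, k3] as OpenCV has them; the pictures are not rectified), "camera_from_world" (4x4, takes a point from world to camera coordinates). Camera axes: x right, y down, z forward; pixel columns grow to the right and rows downward; lengths in m; the calibration is good to about 2 mm. A picture is of the moment at which its call begins. calibration takes no time and is no camera call.
- job.close_job(): hands the job in; it is judged then, once.
The state is a dict: "time_s": time; "joints": joint angles; "qd": joint speeds; "joint_torque": joint torques, N m; "tcp_pos": TCP position; "eef_rot": TCP orientation; "contact_force": force on the tool from outside, world axes, zero at the start; "moment": the same for the moment, N m; "gripper_width": finger opening in m; "gripper_force": force on a finger pad.
Only numpy, scipy, OpenCV 4.12 (cv2) and the standard library are available. Lean on these libraries where they do the work, as an engineer would, in place of code of your own. Each camera call takes 0.05 s, during which the arm holds its last target. There are 200 camera calls.

## Working session

There is one attempt and no reset: what is moved stays moved. The work goes in short steps, Python scripts to look and compute and a tool call to move; the robot and the scene stay as the last step left them, time stands still between calls to the robot, and variables do not carry over. Pictures are saved under pics/ and viewed, at most 10 in all, crops included, and the job is handed in when it is done.

Besides the shell and the picture viewer there is one more tool, called after "Emit:" as name(argument=value, ...) on one line, values as JSON. step_arm: Moves the arm, as the interface text tells. Shift numbers are shares of 20 cm and turn numbers shares of 360 degrees, none past 1 either way. Its arguments: {"type":"object","properties":{"xyz":{"type":"array"},"yaw":{"type":"array"},"claw":{"type":"array"},"grip_force":{"type":"number"}},"required":["xyz","yaw","claw"]}

```bash
mkdir -p pics; cat > h.py <<'E'
import numpy as np, cv2
from plant import status, cams, job
def ray(name,u,v,z):
    c=cams.calibration(name);K=np.array(c["mtx"]);D=np.array(c["D"]);T=np.array(c["camera_from_world"])
    p=cv2.undistortPoints(np.array([[[u,v]]],float),K,D)[0,0]
    R=T[:3,:3];o=-R.T@T[:3,3];d=R.T@np.array([p[0],p[1],1]);return o+d*(z-o[2])/d[2]
def proj(name,P):
    c=cams.calibration(name);T=np.array(c["camera_from_world"])
    return cv2.projectPoints(np.array(P,float).reshape(-1,1,3),cv2.Rodrigues(T[:3,:3])[0],T[:3,3],np.array(c["mtx"]),np.array(c["D"]))[0][:,0]
E
python3 - <<'E'
from h import *
for n in("scene","top"):
    p,d=cams.capture(n);cv2.imwrite(f"pics/{n}0.png",p);np.save(n+"0.npy",d)
    T=np.array(cams.calibration(n)["camera_from_world"]);print(n,-T[:3,:3].T@T[:3,3])
s=status.get_state();print(s["time_s"],s["tcp_pos"],s["eef_rot"],s["gripper_width"])
E
```

```text
scene [1.23032253 0.08054449 0.71618493]
top [0.50488092 0.01612792 1.05164955]
0.1 [ 0.20754903 -0.64186302  0.23972112] [ 1.79915367e+02 -9.17746002e-03 -1.62083799e+02] 0.08770757818891635
```

View pics/top0.png

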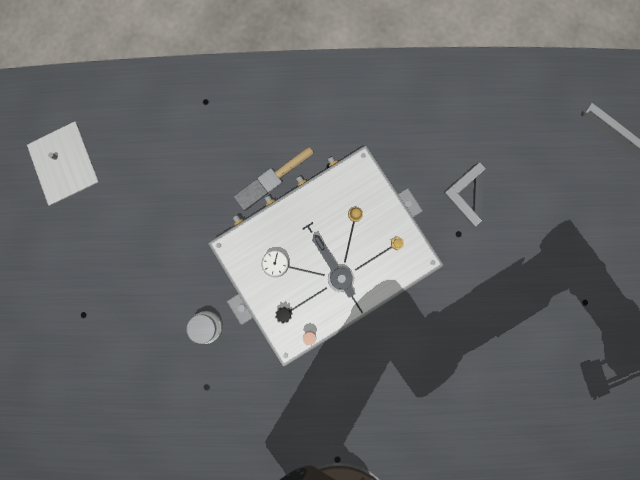

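View pics/scene0.png

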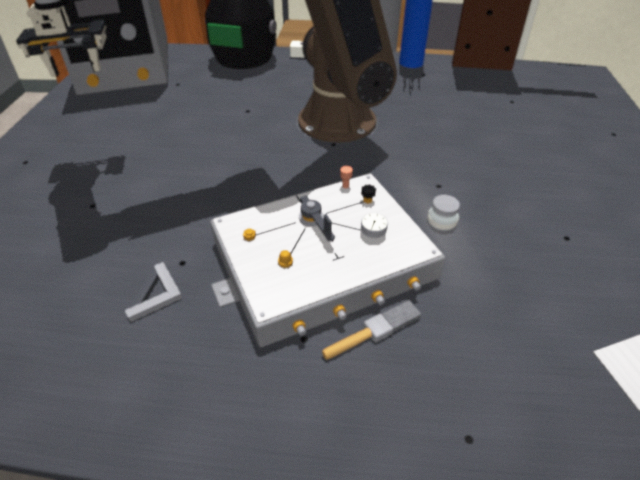

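The top view shows the hub at (341,278), the tab at about (319,241), the gauge at (275,263), the needle valve at (284,314), brass fittings at (356,214) and (397,243), and the cup at (309,337). The gauge is on the +45° line, so the lever turns anticlockwise.

```bash
python3 - <<'E'
from h import *
C=[ray("top",u,v,.07)[:2] for u,v in[(210,243),(366,147),(442,264),(284,365)]]
# order: +x+y, +x-y, -x-y, -x+y
c=np.mean(C,0);ex=(C[0]-C[3])+(C[1]-C[2]);ey=(C[0]-C[1])+(C[3]-C[2])
print("c",c,[np.linalg.norm(C[i]-C[i-1]) for i in range(4)])
y1=np.degrees(np.arctan2(ex[1],ex[0]));y2=np.degrees(np.arctan2(-ey[0],ey[1]));print(y1,y2)
y=np.radians((y1*.3+y2*.7));A=c+np.array([[np.cos(y),-np.sin(y)],[np.sin(y),np.cos(y)]])@[-.06,0]
hub=ray("top",341.5,278.5,.109)[:2];print("axis",A,"hub",hub)
g=ray("top",275,263,.103)[:2]-A;print("gauge r,ang",np.linalg.norm(g),np.degrees(np.arctan2(g[1],g[0])-y))
A=(A+hub)/2
def pt(r,a,z): a=np.radians(a)+y; return [A[0]+r*np.cos(a),A[1]+r*np.sin(a),z]
for n in("top","scene"):
    im=cv2.imread(f"pics/{n}0.png")
    Q=proj(n,[pt(67,0,0) if 0 else pt(.067,0,.136),pt(.093,0,.136),pt(0,0,.109),pt(.135,45,.07),pt(.135,45,.103),pt(.104,0,.1)])
    u0,v0=(Q.mean(0)-[80,60]).astype(int)
    k=im[v0:v0+120,u0:u0+160];k=cv2.resize(k,None,fx=4,fy=4,interpolation=cv2.INTER_CUBIC)
    for q in Q: cv2.circle(k,tuple(((q-[u0,v0]+.5)*4).astype(int).tolist()),3,(0,0,255),-1)
    cv2.imwrite(f"pics/{n}1.png",k)
both=np.vstack([cv2.resize(cv2.imread(f"pics/{n}1.png"),(400,300)) for n in("top","scene")]);cv2.imwrite("pics/b.png",both)
print("A",A,"yaw",np.degrees(y))
E
```

```text
c [0.56874736 0.01417878] [np.float64(0.29154295622528487), np.float64(0.38086703276270134), np.float64(0.28867627675726915), np.float64(0.38090223205680185)]
30.640126235734265 30.716433649644294
axis [ 0.51715277 -0.01644798] hub [ 0.51716165 -0.01554316]
gauge r,ang 0.13533750524928728 44.876442047399614
A [ 0.51715721 -0.01599557] yaw 30.693541425471278
```

View pics/b.png

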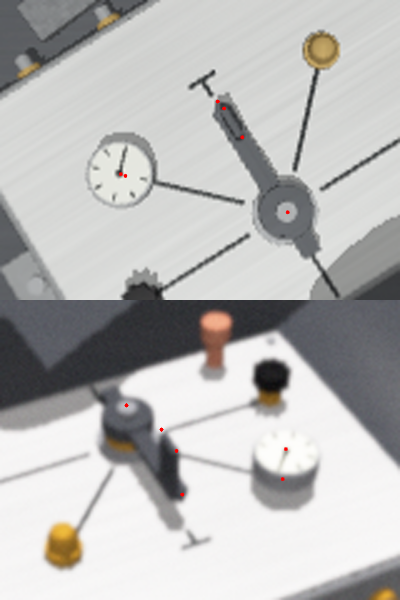

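```bash
cat >> h.py <<'E'
from scipy.spatial.transform import Rotation as Ro
A=np.array([.5172,-.0160]);Y=30.7
def target(th,off,z,r=.08):
    a=np.radians(Y+th);er=np.array([np.cos(a),np.sin(a)]);et=np.array([-er[1],er[0]])
    return np.r_[A+r*er-off*et,z],Y+th-180
def rel(t,yaw):
    s=status.get_state();R=Ro.from_euler("xyz",s["eef_rot"],degrees=True).as_matrix()
    d=(yaw-s["eef_rot"][2]+180)%360-180
    return np.round(R.T@(t-np.array(s["tcp_pos"]))/.2,3),round(-d/360,4)
E
python3 -c "
from h import *
print(target(0,.055,.22),rel(*target(0,.055,.22)))"
```

```text
(array([ 0.61406804, -0.02244844,  0.22      ]), -149.3) (array([-2.887,  2.321,  0.102]), np.float64(-0.0355))
```

Emit:
step_arm(xyz=[[-0.96,0.77,0],[-0.96,0.77,0],[-0.96,0.77,0],[-0.96,0.77,0],[-0.96,0.77,0],[-0.96,0.77,0],[-0.96,0.77,0],[-0.96,0.77,0]], yaw=[0,0,0,0,0,0,0,0], claw=[1,1,1,1,1,1,1,1], grip_force=5)

```text
time_s: 0.77
tcp_pos: [0.3442, -0.435, 0.2408]
eef_rot: [-180.0, 0.0, -161.9]
contact_force: [-0.1, -0.9, 0.3]
gripper_width: 0.04
gripper_force: 0.0
```

Emit:
step_arm(xyz=[[-0.96,0.77,0],[-0.96,0.77,0],[-0.96,0.77,0],[-0.96,0.77,0],[-0.96,0.77,0],[-0.96,0.77,0],[-0.96,0.77,0],[-0.96,0.77,0]], yaw=[0,0,0,0,0,0,0,0], claw=[1,1,1,1,1,1,1,1])

```text
time_s: 1.43
tcp_pos: [0.479, -0.2302, 0.2401]
eef_rot: [180.0, -0.0, -161.9]
contact_force: [0.1, -0.7, 0.4]
gripper_width: 0.0005
gripper_force: 0.0
```

Emit:
step_arm(xyz=[[-0.96,0.77,0],[-0.96,0.77,0],[-0.96,0.77,0],[-0.96,0.77,0],[-0.96,0.77,0],[-0.96,0.77,0],[-0.96,0.77,0],[-0.96,0.77,0]], yaw=[-0.0355,-0.0355,-0.0355,-0.0355,-0.0355,-0.0355,-0.0355,-0.0355], claw=[1,1,1,1,1,1,1,1])

```text
time_s: 2.1
tcp_pos: [0.6141, -0.0256, 0.2394]
eef_rot: [180.0, -0.1, -149.3]
contact_force: [-0.5, -0.4, -0.8]
gripper_width: 0.0002
gripper_force: 0.0
```

```bash
python3 -c "
from h import *
s=status.get_state();print(s['time_s'],s['tcp_pos'],s['eef_rot'],s['gripper_width'],s['contact_force'],s['joints'])
print(rel(*target(0,.055,.129)))
p,d=cams.capture('scene');cv2.imwrite('pics/s2.png',cv2.resize(p[60:360,130:530],(800,600)))"
```

```text
2.1 [ 0.61410371 -0.02562683  0.23940608] [ 1.79972880e+02 -1.05216266e-01 -1.49274245e+02] 0.0001667802766526878 [-0.49218962 -0.40424751 -0.82029746] [ 1.57939999e+01  1.50197985e+01 -7.34538577e+00  9.79616638e-04
 -6.77434671e+01 -7.50686420e+01]
(array([-0.009,  0.013,  0.552]), np.float64(0.0001))
```

View pics/s2.png

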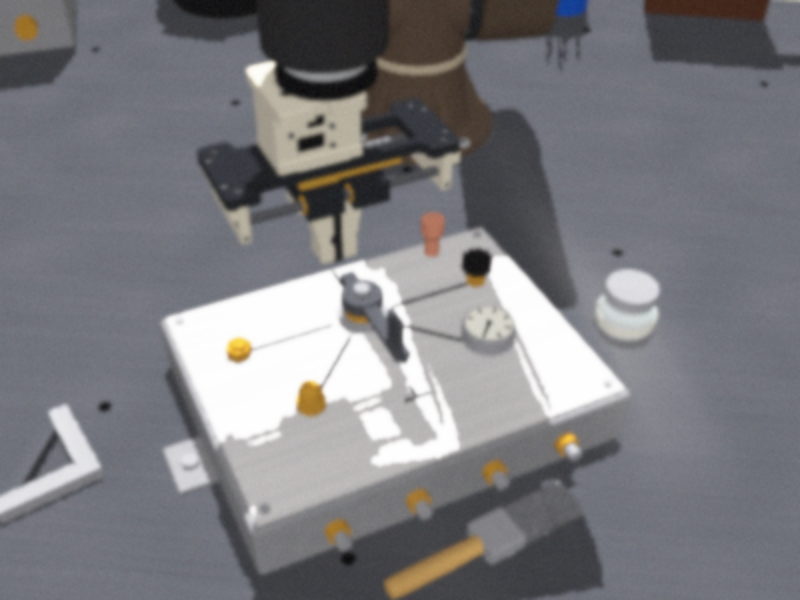

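The closed fingers hang above the panel, tips at about (330,255). The lever tab is at (397,335) and the gauge at (488,325). The outer parts of the body stay well above the fittings, so I'll descend beside the tab.

Emit:
step_arm(xyz=[[-0.01,0.01,0.15],[-0.01,0.01,0.3],[-0.01,0.01,0.45],[-0.01,0.01,0.55],[-0.01,0.01,0.55],[-0.01,0.01,0.55]], yaw=[0,0,0,0,0,0], claw=[1,1,1,1,1,1])

```text
time_s: 2.65
tcp_pos: [0.6134, -0.0248, 0.1303]
eef_rot: [180.0, -0.1, -149.4]
contact_force: [-0.5, -0.2, 0.2]
gripper_width: 0.0007
gripper_force: 0.0
```

```bash
python3 -c "
from h import *
for th,o in((0,.035),(0,.0245),(8,.0245),(16,.0245),(22,.0245),(26,.0245),(30,.0245)): print(th,o,*rel(*target(th,o,.129)))
p,d=cams.capture('scene');cv2.imwrite('pics/s3.png',cv2.resize(p[120:300,220:460],(800,600)))"
```

```text
0 0.035 [-0.009  0.108  0.006] -0.0003
0 0.0245 [-0.009  0.161  0.006] -0.0003
8 0.0245 [-0.022  0.218  0.006] -0.0225
16 0.0245 [-0.027  0.276  0.006] -0.0448
22 0.0245 [-0.025  0.32   0.006] -0.0614
26 0.0245 [-0.021  0.349  0.006] -0.0725
30 0.0245 [-0.016  0.377  0.006] -0.0836
```

View pics/s3.png

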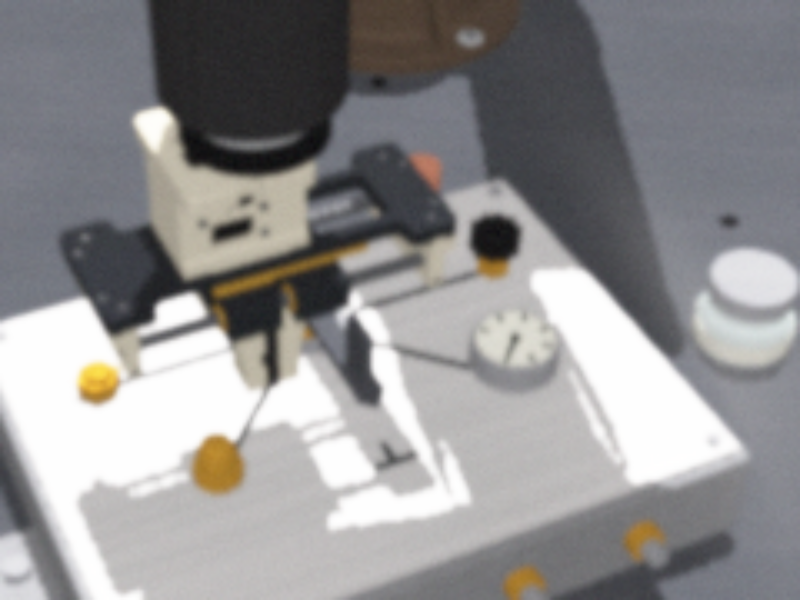

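The fingertips at (265,385) are clear on the right side of the tab (360,370). I'll push slowly now.

Emit:
step_arm(xyz=[[-0.01,0.05,0],[-0.01,0.1,0],[-0.01,0.12,0],[-0.01,0.14,0],[-0.01,0.15,0],[-0.01,0.16,0],[-0.01,0.17,0],[-0.01,0.18,0],[-0.01,0.18,0]], yaw=[0,0,0,0,0,0,0,0,0], claw=[1,1,1,1,1,1,1,1,1])

```text
time_s: 3.45
tcp_pos: [0.5977, 0.0094, 0.1306]
eef_rot: [-180.0, 0.0, -149.3]
contact_force: [-0.0, -0.8, -0.0]
gripper_width: 0.0004
gripper_force: 0.5
```

```bash
python3 -c "
from h import *
for th,o in((4,.0245),(8,.0245),(16,.0245),(22,.0245),(26,.0245)): print(th,o,*rel(*target(th,o,.129)))"
```

```text
4 0.0245 [0.003 0.002 0.008] -0.0111
8 0.0245 [-0.002  0.031  0.008] -0.0222
16 0.0245 [-0.007  0.089  0.008] -0.0444
22 0.0245 [-0.006  0.133  0.008] -0.0611
26 0.0245 [-0.002  0.162  0.008] -0.0722
```

Emit:
step_arm(xyz=[[0,0.01,0],[0,0.02,0],[0,0.03,0],[0,0.04,0],[0,0.05,0],[0,0.06,0],[0,0.06,0]], yaw=[0,0,0,0,0,0,0], claw=[1,1,1,1,1,1,1])

```text
time_s: 4.03
tcp_pos: [0.5917, 0.0189, 0.1306]
eef_rot: [-180.0, -0.0, -149.3]
contact_force: [0.0, -1.8, 0.1]
gripper_width: 0.0005
gripper_force: 0.8
```

```bash
python3 -c "
from h import *
for th,o in((8,.014),(16,.014),(22,.014),(26,.014),(30,.014)): print(th,o,*rel(*target(th,o,.129)))
p,d=cams.capture('scene');cv2.imwrite('pics/s4.png',cv2.resize(p[120:300,220:460],(800,600)))"
```

```text
8 0.014 [0.004 0.026 0.008] -0.0223
16 0.014 [0.006 0.083 0.008] -0.0445
22 0.014 [0.012 0.125 0.008] -0.0612
26 0.014 [0.019 0.153 0.008] -0.0723
30 0.014 [0.028 0.179 0.008] -0.0834
```

View pics/s4.png

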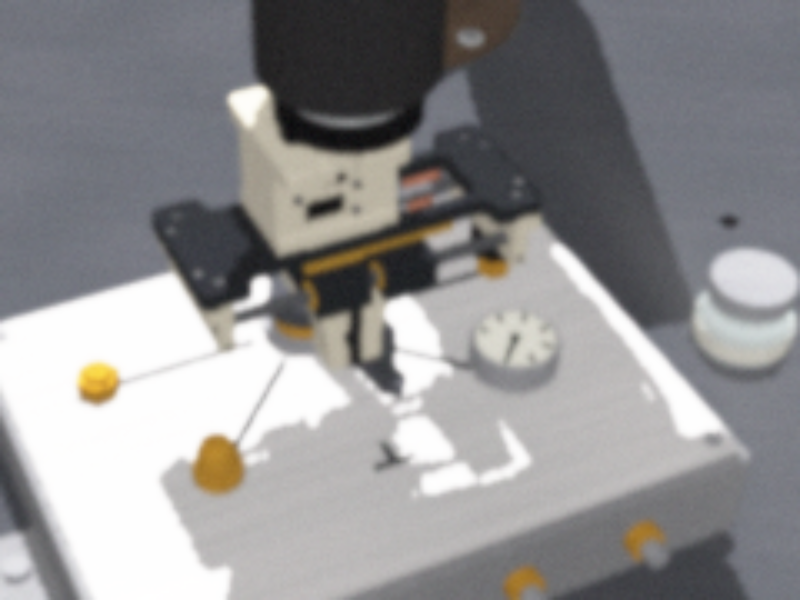

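The gripper is against the tab, and the nose has moved from (370,400) to (390,390), about 6°. The force is low, so I'll keep pushing while following the arc.

Emit:
step_arm(xyz=[[0.004,0.013,0],[0.004,0.026,0],[0.004,0.04,0],[0.005,0.055,0],[0.005,0.07,0],[0.006,0.083,0],[0.008,0.097,0],[0.01,0.111,0],[0.012,0.125,0],[0.015,0.135,0],[0.015,0.14,0],[0.015,0.14,0]], yaw=[-0.011,-0.022,-0.028,-0.033,-0.039,-0.044,-0.05,-0.055,-0.061,-0.065,-0.067,-0.067], claw=[1,1,1,1,1,1,1,1,1,1,1,1])

```text
time_s: 5.08
tcp_pos: [0.5742, 0.0424, 0.1305]
eef_rot: [180.0, -0.0, -125.2]
contact_force: [-0.4, -0.2, -0.1]
gripper_width: 0.0004
gripper_force: 0.0
```

```bash
python3 -c "
from h import *
s=status.get_state();print(s['tcp_pos'],s['contact_force'])
for th,o in((24,.014),(28,.014),(32,.014),(24,.06)): print(th,o,*rel(*target(th,o,.129)))
p,d=cams.capture('scene');cv2.imwrite('pics/s5.png',cv2.resize(p[120:300,220:460],(800,600)))"
```

```text
[0.5742299  0.04239441 0.13046761] [-0.41078224 -0.17451418 -0.07483952]
24 0.014 [ 0.003 -0.006  0.007] 0.0004
28 0.014 [-0.001  0.022  0.007] -0.0107
32 0.014 [-0.003  0.05   0.007] -0.0218
24 0.06 [ 0.004 -0.236  0.007] 0.0004
```

View pics/s5.png

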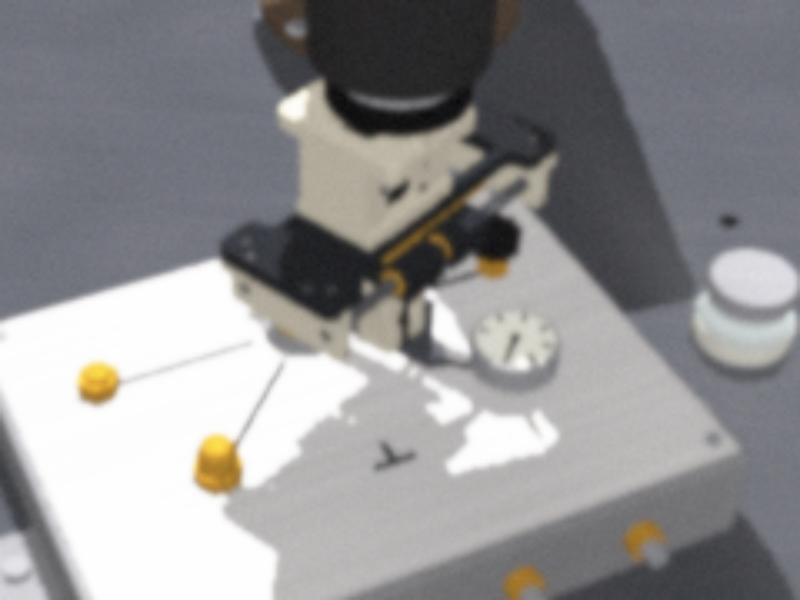

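The force has fallen to zero and the nose (450,355) now points towards the gauge, so the lever seems to have sprung on. I'll back off, lift and check.

Emit:
step_arm(xyz=[[0,-0.06,0],[0,-0.13,0],[0,-0.2,0],[0,-0.22,0],[0,-0.22,-0.15],[0,-0.22,-0.3],[0,-0.22,-0.5],[0,-0.22,-0.7],[0,-0.22,-0.7],[0,-0.22,-0.7]], yaw=[0,0,0,0,0,0,0,0,0,0], claw=[1,1,1,1,1,1,1,1,1,1])

```text
time_s: 5.97
tcp_pos: [0.6122, 0.0165, 0.2736]
eef_rot: [-179.8, 0.2, -125.2]
contact_force: [0.1, 0.6, -1.5]
gripper_width: 0.0007
gripper_force: 0.0
```

Emit:
step_arm(xyz=[[0.2,-0.2,0],[0.3,-0.4,0],[0.3,-0.6,0],[0.3,-0.8,0],[0.3,-1,0],[0.3,-1,0],[0.3,-1,0],[0.3,-1,0]], yaw=[0,0,0,0,0,0,0,0], claw=[1,1,1,1,1,1,1,1])

```text
time_s: 6.63
tcp_pos: [0.7392, -0.1485, 0.2675]
eef_rot: [179.8, -0.1, -125.3]
contact_force: [-0.7, 1.3, 0.2]
gripper_width: 0.0005
gripper_force: 0.0
```

```bash
python3 -c "
from h import *
p,d=cams.capture('top');q,d=cams.capture('scene')
cv2.imwrite('pics/e.png',np.vstack([cv2.resize(p[170:370,200:450],(375,300)),cv2.resize(q[150:350,200:450],(375,300))]))"
```

```text
(no output)
```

View pics/e.png

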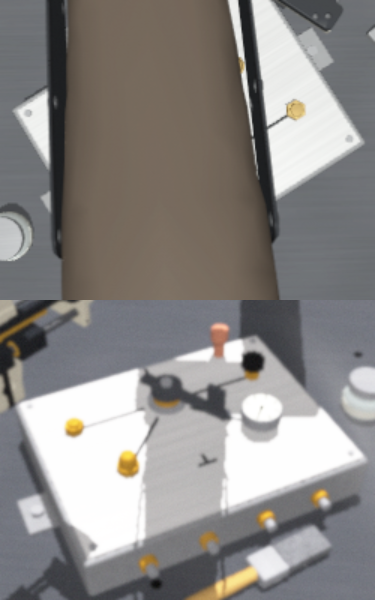

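The lever appears to point at the gauge. I'll move the arm aside to confirm this from the top camera.

Emit:
step_arm(xyz=[[1,-0.2,0],[1,-0.2,0],[1,-0.2,0],[1,-0.2,0],[1,-0.2,0],[1,-0.2,0],[1,-0.2,0],[1,-0.2,0]], yaw=[0,0,0,0,0,0,0,0], claw=[1,1,1,1,1,1,1,1])

```text
time_s: 7.4
tcp_pos: [0.6565, -0.3334, 0.2714]
eef_rot: [-180.0, 0.0, -125.2]
contact_force: [-0.5, -0.4, -1.0]
gripper_width: 0.0001
gripper_force: 0.0
```

```bash
python3 -c "
from h import *
s=status.get_state();print(s['time_s'],s['contact_force'],s['qd'])
p,d=cams.capture('top')
cv2.imwrite('pics/f.png',cv2.resize(p[130:370,180:500],(800,600)))"
```

```text
7.4 [-0.48087744 -0.41073924 -0.95054109] [ 1.39908157  0.39809098  0.30720693 -0.08624935 -0.03995331 -0.04513619]
```

View pics/f.png

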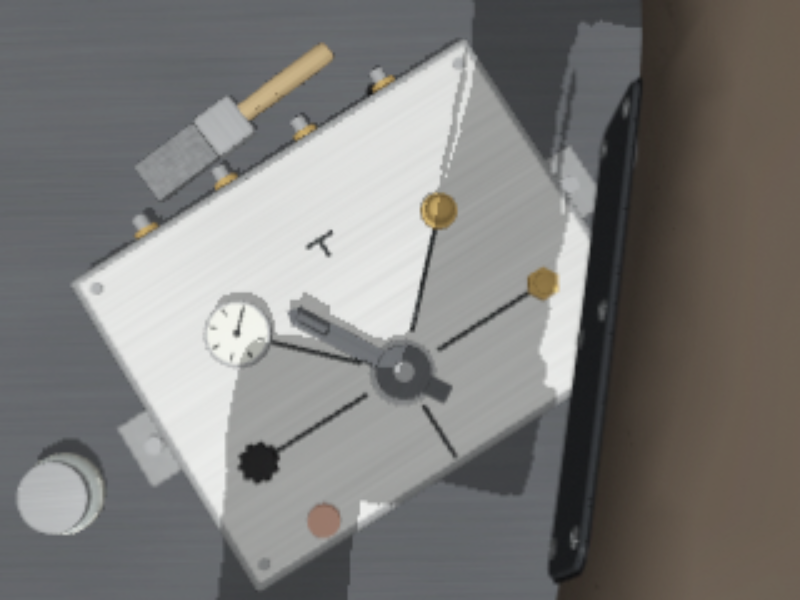

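The lever is only about 30° round: its nose is at (293,312) and the hub at (403,370), while the gauge is at (238,333). I'll measure the angle numerically and see if it is still moving.

```bash
cat >> h.py <<'E'
def lever(name="top"):
    p,d=cams.capture(name);g=cv2.cvtColor(p,cv2.COLOR_BGR2GRAY);out=[]
    for z,rs in((.10,np.arange(.05,.066,.002)),(.10,np.arange(.095,.102,.002))):
        th=np.arange(-20,110,.5);a=np.radians(Y+th);s=0
        for r in rs:
            P=np.c_[A[0]+r*np.cos(a),A[1]+r*np.sin(a),0*a+z];q=proj(name,P).astype(np.float32)
            s=s+cv2.remap(g,q[:,0],q[:,1],cv2.INTER_LINEAR)[:,0].astype(float)
        s=s/len(rs);m=s<s.min()+25;out+=[round(float(th[m].mean()),1),th[m].min(),th[m].max(),round(s.min())]
    return out
E
python3 -c "
from h import *
for i in range(8): print(status.get_state()['time_s'],lever())"
```

```text
7.45 [67.0, np.float64(44.5), np.float64(89.5), 59, 67.0, np.float64(44.5), np.float64(89.5), 62]
7.5 [67.0, np.float64(44.5), np.float64(89.5), 59, 67.0, np.float64(44.5), np.float64(89.5), 62]
7.55 [67.0, np.float64(44.5), np.float64(89.5), 58, 67.0, np.float64(44.5), np.float64(89.5), 62]
7.6 [67.0, np.float64(44.5), np.float64(89.5), 58, 67.0, np.float64(44.5), np.float64(89.5), 62]
7.65 [67.0, np.float64(44.5), np.float64(89.5), 59, 67.0, np.float64(44.5), np.float64(89.5), 62]
7.7 [67.0, np.float64(44.5), np.float64(89.5), 58, 67.0, np.float64(44.5), np.float64(89.5), 62]
7.75 [67.0, np.float64(44.5), np.float64(89.5), 58, 67.0, np.float64(44.5), np.float64(89.5), 62]
7.8 [67.0, np.float64(44.5), np.float64(89.5), 58, 67.0, np.float64(44.5), np.float64(89.5), 62]
```

```bash
sed -i 's|s=s/len(rs);m=.*|s=s/len(rs);w=round(np.degrees(.014/rs.mean())/.5);f=np.convolve(s,np.ones(w)/w,"same");f[:w]=f[-w:]=255;k=f.argmin();m=f<f[k]+3;out+=[round(float(th[m].mean()),1),round(f[k])]|' h.py
python3 -c "
from h import *
for i in range(6): print(status.get_state()['time_s'],lever(),lever('scene'))"
```

```text
7.85 [34.2, 116, 29.2, 114] [19.5, 95, 26.8, 87]
7.95 [34.2, 116, 29.2, 114] [19.5, 95, 26.8, 86]
8.05 [34.2, 116, 29.2, 114] [19.8, 95, 26.8, 85]
8.15 [33.8, 115, 29.2, 114] [19.8, 96, 26.8, 86]
8.25 [34.2, 115, 29.2, 114] [19.8, 96, 26.8, 86]
8.35 [34.2, 116, 29.2, 114] [19.5, 95, 26.8, 86]
```

The lever is stationary at about 29–30°, so it needs more push. I'll go back behind the tab and continue gently.

```bash
python3 -c "
from h import *
print(rel(*target(30,.055,.271)))"
```

```text
(array([-1.323,  1.255, -0.002]), np.float64(-0.0163))
```

Emit:
step_arm(xyz=[[-0.66,0.63,0],[-0.66,0.63,0],[-0.66,0.63,0],[-0.66,0.63,0],[-0.66,0.63,0],[-0.66,0.63,0]], yaw=[-0.016,-0.016,-0.016,-0.016,-0.016,-0.016], claw=[1,1,1,1,1,1])

```text
time_s: 8.95
tcp_pos: [0.6297, -0.1498, 0.2715]
eef_rot: [-179.9, 0.1, -119.2]
contact_force: [0.3, -0.2, -0.3]
gripper_width: 0.0002
gripper_force: 0.0
```

```bash
python3 -c "
from h import *
print(rel(*target(30,.055,.271)))"
```

```text
(array([-0.709,  0.542,  0.003]), np.float64(0.0003))
```

Emit:
step_arm(xyz=[[-0.71,0.54,0],[-0.71,0.54,0],[-0.71,0.54,0],[-0.71,0.54,0],[-0.71,0.54,0],[-0.71,0.54,0],[-0.71,0.54,0]], yaw=[0,0,0,0,0,0,0], claw=[1,1,1,1,1,1,1])

```text
time_s: 9.53
tcp_pos: [0.6058, 0.0237, 0.2708]
eef_rot: [-180.0, 0.0, -119.3]
contact_force: [0.0, 0.1, -0.5]
gripper_width: 0.0007
gripper_force: 0.0
```

Emit:
step_arm(xyz=[[0,0,0.2],[0,0,0.4],[0,0,0.55],[0,0,0.65],[0,0,0.7],[0,0,0.7],[0,0,0.7]], yaw=[0,0,0,0,0,0,0], claw=[1,1,1,1,1,1,1])

```text
time_s: 10.12
tcp_pos: [0.6063, 0.0223, 0.1311]
eef_rot: [-180.0, -0.0, -119.5]
contact_force: [0.6, 0.4, 0.3]
gripper_width: 0.0003
gripper_force: 0.0
```

```bash
python3 -c "
from h import *
for th,o in((30,.055),(30,.0245),(30,.0205),(34,.0205),(38,.0205),(41,.0205),(44,.0205),(46,.0205)): print(th,o,*rel(*target(th,o,.130)))"
```

```text
30 0.055 [-0.015  0.02   0.005] -0.0005
30 0.0245 [-0.014  0.172  0.005] -0.0005
30 0.0205 [-0.014  0.192  0.005] -0.0005
34 0.0205 [-0.02   0.221  0.005] -0.0116
38 0.0205 [-0.025  0.249  0.005] -0.0227
41 0.0205 [-0.026  0.271  0.005] -0.031
44 0.0205 [-0.027  0.292  0.005] -0.0394
46 0.0205 [-0.027  0.307  0.005] -0.0449
```

Emit:
step_arm(xyz=[[-0.01,0.08,0],[-0.01,0.14,0],[-0.01,0.17,0],[-0.01,0.18,0],[-0.015,0.19,0],[-0.015,0.2,0],[-0.02,0.21,0],[-0.02,0.22,0],[-0.02,0.23,0],[-0.025,0.24,0],[-0.025,0.25,0],[-0.025,0.25,0],[-0.025,0.25,0]], yaw=[0,0,0,0,0,-0.004,-0.008,-0.012,-0.015,-0.019,-0.023,-0.023,-0.023], claw=[1,1,1,1,1,1,1,1,1,1,1,1,1])

```text
time_s: 11.2
tcp_pos: [0.5645, 0.0522, 0.1305]
eef_rot: [180.0, -0.0, -111.1]
contact_force: [-0.3, -0.4, 0.4]
gripper_width: 0.0003
gripper_force: 0.0
```

```bash
python3 -c "
from h import *
print(lever('scene'),status.get_state()['contact_force'])
for th,o in((38,.0205),(41,.0205),(44,.0205),(46,.0205),(38,.055)): print(th,o,*rel(*target(th,o,.130)))"
```

```text
[78.9, 33, 84.5, 33] [ 0.8018132   0.55410926 -0.40095491]
38 0.0205 [ 0.004 -0.006  0.003] 0.0004
41 0.0205 [-0.001  0.015  0.003] -0.0079
44 0.0205 [-0.005  0.037  0.003] -0.0162
46 0.0205 [-0.007  0.051  0.003] -0.0218
38 0.055 [ 0.004 -0.178  0.003] 0.0004
```

Emit:
step_arm(xyz=[[0,0.01,0],[-0.002,0.017,0],[-0.003,0.024,0],[-0.005,0.03,0],[-0.005,0.037,0],[-0.005,0.037,0],[-0.005,0.037,0]], yaw=[-0.004,-0.008,-0.011,-0.014,-0.016,-0.016,-0.016], claw=[1,1,1,1,1,1,1])

```text
time_s: 11.83
tcp_pos: [0.558, 0.0558, 0.1306]
eef_rot: [-180.0, 0.0, -105.4]
contact_force: [0.6, 0.2, 0.2]
gripper_width: 0.0004
gripper_force: 0.0
```

Emit:
step_arm(xyz=[[0,-0.06,0],[0,-0.13,0],[0,-0.2,0],[0,-0.22,0],[0,-0.22,-0.15],[0,-0.22,-0.3],[0,-0.22,-0.5],[0,-0.22,-0.7],[0,-0.22,-0.7],[0,-0.22,-0.7]], yaw=[0,0,0,0,0,0,0,0,0,0], claw=[1,1,1,1,1,1,1,1,1,1])

```text
time_s: 12.67
tcp_pos: [0.6019, 0.0444, 0.2737]
eef_rot: [-179.7, 0.2, -105.4]
contact_force: [0.6, -0.7, -0.2]
gripper_width: 0.0009
gripper_force: 0.0
```

Emit:
step_arm(xyz=[[0.95,-0.6,0],[0.95,-0.6,0],[0.95,-0.6,0],[0.95,-0.6,0],[0.95,-0.6,0],[0.95,-0.6,0],[0.95,-0.6,0]], yaw=[0,0,0,0,0,0,0], claw=[1,1,1,1,1,1,1])

```text
time_s: 13.25
tcp_pos: [0.6657, -0.1749, 0.2679]
eef_rot: [179.8, -0.1, -105.6]
contact_force: [-0.2, 1.4, -0.3]
gripper_width: 0.0006
gripper_force: 0.0
```

Emit:
step_arm(xyz=[[0.7,0,0],[0.7,0,0],[0.7,0,0],[0.7,0,0],[0.7,0,0],[0.7,0,0],[0.7,0,0]], yaw=[0,0,0,0,0,0,0], claw=[1,1,1,1,1,1,1])

```text
time_s: 13.83
tcp_pos: [0.6287, -0.3051, 0.2699]
eef_rot: [179.9, 0.0, -105.4]
contact_force: [0.8, 0.2, 0.3]
gripper_width: 0.0004
gripper_force: 0.0
```

```bash
python3 -c "
from h import *
for i in range(3): print(status.get_state()['time_s'],lever(),lever('scene'))"
```

```text
13.8333 [43.8, 117, 43.8, 119] [39.5, 114, 41.5, 105]
13.9333 [43.8, 117, 43.8, 119] [39.5, 114, 41.5, 105]
14.0333 [43.8, 117, 43.8, 119] [39.5, 113, 41.5, 104]
```

```bash
python3 -c "
import h,cv2;from h import *
p,d=cams.capture('top');cv2.imwrite('pics/g.png',cv2.resize(p[200:320,230:390],(800,600),interpolation=cv2.INTER_CUBIC))
class C:
    calibration=staticmethod(cams.calibration)
    capture=staticmethod(lambda n:(cv2.imread(f'pics/{n}0.png'),0))
h.cams=C;print('at 0:',h.lever())"
```

```text
at 0: [0.2, 105, -0.8, 96]
```

View pics/g.png

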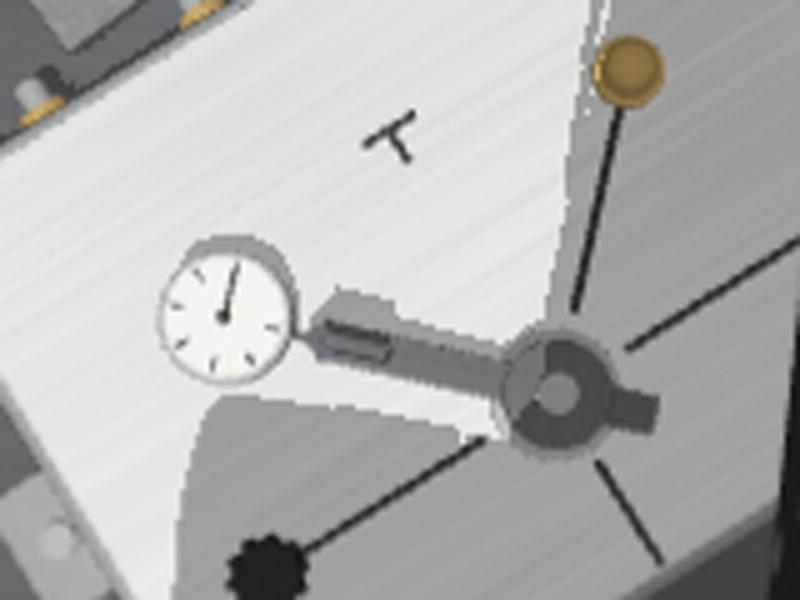

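The lever lies over the gauge line with its nose at (305,333), pointing at the gauge (225,318). I'll check the angle more finely from the arm's edges.

```bash
python3 -c "
from h import *
def prof(g,th,name='top',z=.10):
    a=np.radians(Y+th);er=np.array([np.cos(a),np.sin(a)]);et=np.array([-er[1],er[0]]);t=np.arange(-.016,.0165,.001);o=[]
    for r0 in (.035,.05,.094):
        s=0
        for r in np.arange(r0,r0+.009,.001):
            P=np.c_[A+r*er+t[:,None]*et,0*t+z];q=proj(name,P).astype(np.float32)
            s=s+cv2.remap(g,q[:,0],q[:,1],cv2.INTER_LINEAR)[:,0].astype(float)
        o.append((s/9).round().astype(int).tolist())
    return o
p,d=cams.capture('top')
for n,g,th in(('now',p,45),('start',cv2.imread('pics/top0.png'),0)):
    for l in prof(cv2.cvtColor(g,cv2.COLOR_BGR2GRAY),th): print(n,l)
"
```

```text
now [222, 202, 173, 159, 158, 157, 153, 142, 126, 118, 116, 115, 115, 114, 114, 115, 116, 117, 117, 117, 117, 120, 131, 154, 185, 215, 228, 229, 230, 230, 231, 232, 232]
now [217, 192, 167, 159, 159, 159, 155, 142, 125, 117, 116, 115, 115, 114, 114, 115, 116, 117, 117, 118, 118, 122, 134, 157, 188, 215, 229, 232, 233, 233, 233, 232, 232]
now [192, 187, 183, 176, 172, 165, 158, 146, 129, 121, 118, 115, 116, 117, 115, 114, 113, 114, 117, 127, 140, 155, 170, 183, 199, 212, 222, 229, 229, 229, 229, 229, 229]
start [215, 215, 215, 215, 215, 205, 178, 149, 128, 113, 107, 104, 104, 103, 102, 102, 103, 104, 104, 104, 105, 105, 106, 111, 132, 168, 202, 214, 216, 216, 216, 216, 216]
start [214, 214, 213, 213, 212, 203, 180, 150, 126, 110, 106, 104, 103, 103, 102, 102, 103, 104, 105, 105, 105, 105, 105, 110, 128, 161, 194, 211, 214, 214, 214, 214, 214]
start [213, 213, 213, 212, 208, 188, 159, 142, 131, 116, 102, 91, 84, 81, 80, 79, 83, 91, 97, 101, 114, 131, 145, 154, 162, 177, 199, 210, 212, 213, 213, 213, 213]
```

Both arm edges run parallel to the gauge line, so the lever is at 45° to within about 0.7°. The hand is clear of everything.

```bash
python3 -c "
from h import *
print(job.close_job())"
```

```text
the job is handed in; nothing more can be done
None
```

The lever now points at the back-purge gauge, measured within about 0.7° of its 45° click; the hand is clear and the job is handed in. The first push left it resting near 29°, so I pushed it the rest of the way, and I judged the click from the final angle, not by feeling it.

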